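# Tip used tubes into the sharps bin and flip its hood shut

## Task

Two used sample tubes lie on the tilt tray of the sharps bin: push the tray's front guard back until the tray tips them down into the bin, let the tray swing back level, then flip the hood over from behind and press it fully shut. Push only on the outer faces: do not touch the tubes or the inside of the tray or hood, grip nothing, and leave the things round the bin where they stand.

Things in the scene. Friction and masses are not known exactly. Their poses are not given: they have to be found in the camera images.
- sharps_bin: Grey sharps bin screwed to the worktop, 140 mm front to rear (its x, to the rear), 190 mm wide (y, to its left). Origin: centre of its underside. Front wall 119 mm high; side cheeks and rear wall 179 mm, 3 mm thick. A white tilt tray lies across its mouth between the cheeks; a white hood is hinged along the top of the rear wall.
- tilt_tray (a joint): Tray angle in rad about an axle along the bin's y, just behind the foot of its front guard. 0: level, at its stop; 1.1: tipped fully to the rear (limit). Pushing the guard to the rear lowers the tray's rear edge and the tubes roll off into the bin; all are off by 0.95 rad held for half a second. A damped spring (0.10 to 0.16 N m) brings it back level about a second after it is let go.
- tray_axle (a point): Middle of the tray's axle, 128 mm above the bin's underside, 40 mm in front of its centre. The tray is 168 mm wide and reaches 17 mm before and 75 mm behind the axle. Upper side of the floor, inner face of the guard and the 16 mm end walls are its contaminated inside.
- tray_guard (a point): Outer (front) face of the tray's upright guard, mid-width, 33 mm above the axle; the guard is 168 mm wide, its top 50 mm above the axle. Turns with the tray. A fingertip moved level to the rear with its end at this height keeps to the guard's outer face: the tray stands at about 0.95 rad when the tip's leading side is 20 mm behind the axle, and at 1.1 rad the guard's top is still 3 mm above it.
- hood (a joint): Hood angle in rad about its hinge (along the bin's y, 183 mm above its underside, 70 mm behind its centre). 0: shut, flat over the bin with its skirt down in front; 1.57: upright; it starts leaning back beyond upright; limit 2.05. The hinge is stiff (0.16 N m): the hood stays where it is left and must be pushed all the way, about 2 N near its edge.
- hood_edge (a point): Middle of the hood's free edge on its outer face, where the flat top meets the skirt, 146 mm from the hinge line; the outer face lies 3 mm outside that line. Turns with the hood: z out of the outer face, x to the hinge. Hood 194 mm wide, skirt 50 mm deep at right angles on the inner side, with a 20 mm tongue. The inner faces of top and skirt are its contaminated inside.
- long_tube (a point): Centre of the longer used sample tube, 112 mm long, 15 mm across, cap 18 mm across, lying across the tray along the bin's y. Its z is the tube's axis.
- short_tube (a point): Centre of the shorter used sample tube, 98 mm long, 15 mm across, cap 18 mm across, lying beside the other on the tray.
- specimen_cup: White specimen cup with screw lid, 66 mm across, 70 mm high, beside the bin. Origin: centre of its underside.
- specimen_jar: Cream screw-lid jar, 46 mm across, 72 mm high, beside the bin. Origin: centre of its underside.
- label_block: Small waisted box of slide labels, 34x40x66 mm, near a rear corner of the bin. Origin: centre of its underside.
- cover_slips: Small flat carton, 62x63x30 mm, near a rear corner of the bin. Origin: centre of its underside.
There are look-alikes about, which are no part of the job. What is shaped like the part that bears long_tube but red is not meant.

How it is judged:
By the outcome, as a careful person would: the job done as asked, in the order asked, and still so for the second after the job is handed in, with the robot touching nothing.
It also fails if it takes over 51 s, if anything falls off the work surface, if the arm or the gripper's body presses on something with over 40 N, if the wrist force passes 120 N, or if a joint passes its speed limit or range.

## Robot

A 6-joint arm with a two-finger parallel gripper is mounted at the origin on a cart in front of the work surface, level with it; the furniture and walls round the work are solid. World frame = base frame: x ahead of the robot, y to its left, z up, the work surface at z = 0. Lengths are in m, angles in rad, forces in N, time in s.
With the tool pointing down it reaches from about 0.35 to 0.875 m from the base axis. Payload 4.2 kg.
Tool frame: the origin (TCP) lies at the centre of the arm's flange, where the gripper is bolted on; the fingertips stand 182 mm ahead of it and the grasp point (between the pads) lies 164 mm ahead of it; x points along the fingers, y is the direction in which the jaws open and shut, and the axes are right-handed (so a half turn about x gives the same grasp; the last joint's range is limited). The gripper opens to 87 mm and grips with 3 to 60 N. Pads are 19 mm wide; open, the fingers measure 117 mm over their backs; the gripper's body (75 mm by 190 mm) begins 51 mm behind the grasp point.
Start: joints at [1.537, 0.385, 0.008, 0, -1.194, -0.259], TCP at [0.18, 0.598, 0.405] pointing down, gripper open.
Joint ranges: [-3.14, 3.14], [-1.21, 2.06], [-1.07, 1.41], [-3.16, 2.05], [-2.99, -0.16], [-3.1, 3.1]. Speed limits (rad/s): [2.79, 2.79, 3.14, 3.14, 3.14, 3.14].

## Interface

Orientations are given as a unit quaternion [w, x, y, z].
In Python, from plant import * gives the robot as it stands.
- The arm moves only by the shell command python3 -m crank 'ROWS'. ROWS is JSON, a list of rows, each a list of 5 numbers: the opening in per cent of the stroke, from 0 (shut) to 100 (fully open), then the shift along the tool's x, y, z in cm, then the turn about the tool's x in rad. A call has exactly 10 rows; each row shifts and turns the commanded pose from where the row before left it, along the tool's axes as they then stand; what a row does not reach is not made up. A row lasts 1/8 s, in which the tool goes at most 62.5 mm and 10.7 degrees, less where a joint would pass 70% of its speed; a pose out of reach is approached as far as the arm can. A call with a gripper value outside its range is refused whole. The fingers move at their own pace and stop on an object; the grip force is fixed at half the most. Time passes only in rows, so rows that do not move let the fingers close, or fill a call up. It gives the time, the measured TCP pose, the force and the opening at its end, in the units of the state.
- state(): the state, without advancing time (a new reading comes with each control period).
- capture(name): name is "scene" or "top"; returns a dict with "image" (384x512x3 uint8, red, green, blue), "mtx" (3x3 intrinsics, pixels), "extrinsics" (4x4, takes a point from camera to world coordinates). Camera axes: x right, y down, z forward; pixel columns grow to the right and rows downward; lengths in m; the calibration is good to about 2 mm. A picture is of the moment at which its call begins. There is no depth.
- close_job(): hands the job in, once; it reports no verdict.
Trained networks look in a picture, given as the dict that the camera call returned (one of the last four; its "shot" number tells which), for a name from the list of things; names that differ only in an ending like _2 or _b are one class to them, and where a whole thing is asked for, a point or a joint stands for the part that bears it (a point fixed in the world has none). Each returns a list of dicts, best first, with "p" (0 to 1); they miss things now and then, are a little off and sometimes report something else, mostly with a low value. They report only what shows in the picture. A call takes as long as a camera call. They do not tell look-alikes from the thing itself.
- look_for(picture, thing): "position" ([x, y, z] in m, in world coordinates, good to about 4 mm: the middle of the surface that is visible of it).
- spot_point(picture, thing): "position" ([x, y, z] in m, in world coordinates, good to about 4 mm: a listed point, or the origin of a listed thing).
The state is a dict: "clock": time; "qpos": joint angles; "joint_velocities": joint speeds; "effort": joint torques, N m; "eef_pos": TCP position; "tool_rot": TCP orientation; "ft_force": force on the tool from outside, world axes, zero at the start; "ft_torque": the same for the moment, N m; "gripper_width": finger opening in m.
Only numpy, scipy, OpenCV 4.12 (cv2) and the standard library are available. Lean on these libraries where they do the work, as an engineer would, in place of code of your own. Each camera call takes 0.05 s, during which the arm holds its last target.

## Working session

There is one attempt and no reset: what is moved stays moved. The work goes in short steps, Python scripts to look and compute and a shell command to move; the robot and the scene stay as the last step left them, time stands still between calls to the robot, and variables do not carry over. Pictures are saved under pics/ and viewed, and the job is handed in when it is done.

```bash
ls; mkdir -p pics; cat > h.py <<'E'
from plant import *
import numpy as np, cv2
def save(c,n,crop=None,s=1):
    im=c["image"][:,:,::-1]
    if crop: im=im[crop[1]:crop[3],crop[0]:crop[2]]
    im=cv2.resize(im,None,fx=s,fy=s,interpolation=cv2.INTER_CUBIC)
    cv2.imwrite("pics/"+n,im)
def pix(c,P):
    E=np.linalg.inv(c["extrinsics"]);p=E[:3,:3]@np.array(P)+E[:3,3];q=c["mtx"]@p;return (q[:2]/q[2]).round(0)
E
python3 - <<'E'
from h import *
s=state();print({k:np.round(v,3).tolist() for k,v in s.items()})
for n in("scene","top"):
    c=capture(n);save(c,n+"0.png",s=1.5)
    for t in("sharps_bin","tray_axle","tray_guard","hood_edge","long_tube","short_tube","specimen_cup","specimen_jar","label_block","cover_slips"):
        print(n,t,[(np.round(d["position"],3).tolist(),round(d["p"],2),pix(c,d["position"]).tolist()) for d in spot_point(c,t)[:3]])
E
```

```text
pics
{'clock': 0.0, 'qpos': [1.537, 0.386, 0.007, -0.001, -1.194, -0.259], 'joint_velocities': [-0.001, 0.0, -0.001, 0.001, -0.001, 0.001], 'effort': [-0.001, -39.067, 18.741, 4.22, 0.011, -0.0], 'eef_pos': [0.18, 0.598, 0.404], 'tool_rot': [0.102, -0.699, 0.104, 0.7], 'ft_force': [0.462, -1.055, -0.038], 'ft_torque': [-0.037, 0.045, 0.002], 'gripper_width': 0.087}
scene sharps_bin [([0.533, 0.011, 0.003], 0.98, [262.0, 222.0])]
scene tray_axle [([0.495, 0.022, 0.128], 0.91, [265.0, 195.0])]
scene tray_guard [([0.478, 0.023, 0.163], 0.9, [267.0, 187.0])]
scene hood_edge [([0.627, -0.017, 0.328], 0.7, [258.0, 121.0])]
scene long_tube [([0.373, 0.194, 0.012], 0.65, [231.0, 259.0]), ([0.443, -0.284, 0.013], 0.54, [350.0, 213.0]), ([0.531, 0.013, 0.002], 0.2, [262.0, 223.0])]
scene short_tube []
scene specimen_cup [([0.572, 0.188, 0.003], 0.77, [208.0, 229.0])]
scene specimen_jar [([0.46, -0.166, -0.002], 0.63, [318.0, 222.0])]
scene label_block [([0.597, -0.192, -0.004], 0.49, [303.0, 204.0])]
scene cover_slips [([0.712, 0.156, -0.001], 0.61, [202.0, 209.0])]
top sharps_bin [([0.53, 0.011, -0.002], 0.86, [276.0, 194.0])]
top tray_axle [([0.493, 0.021, 0.129], 0.75, [275.0, 202.0])]
top tray_guard [([0.476, 0.024, 0.159], 0.62, [275.0, 207.0])]
top hood_edge [([0.628, -0.021, 0.325], 0.84, [298.0, 130.0])]
top long_tube [([0.499, 0.027, 0.136], 0.79, [273.0, 200.0]), ([0.37, 0.196, 0.011], 0.68, [213.0, 251.0]), ([0.443, -0.286, 0.008], 0.62, [379.0, 221.0])]
top short_tube [([0.525, 0.016, 0.135], 0.69, [277.0, 190.0])]
top specimen_cup [([0.569, 0.191, 0.006], 0.97, [215.0, 182.0])]
top specimen_jar [([0.463, -0.163, 0.002], 0.66, [336.0, 215.0])]
top label_block [([0.596, -0.192, -0.002], 0.79, [343.0, 171.0]), ([0.462, -0.165, 0.003], 0.72, [336.0, 216.0])]
top cover_slips [([0.711, 0.152, 0.002], 0.62, [227.0, 136.0])]
```

View pics/scene0.png

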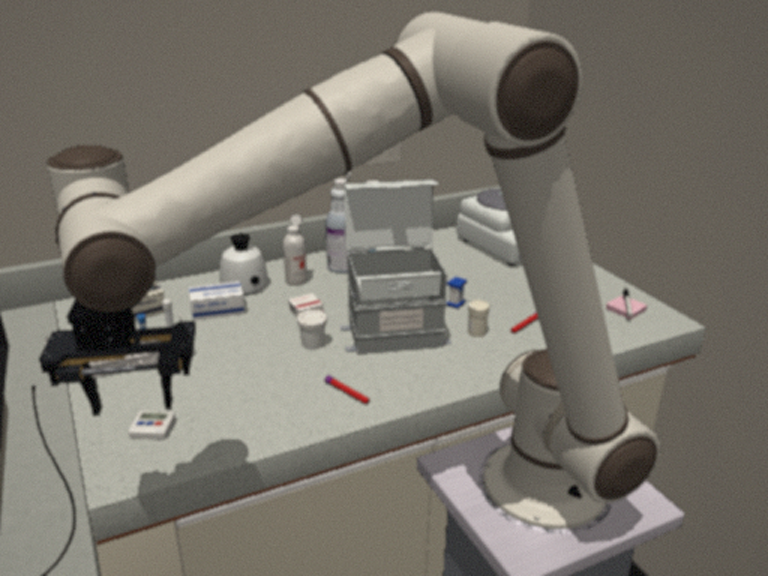

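View pics/top0.png

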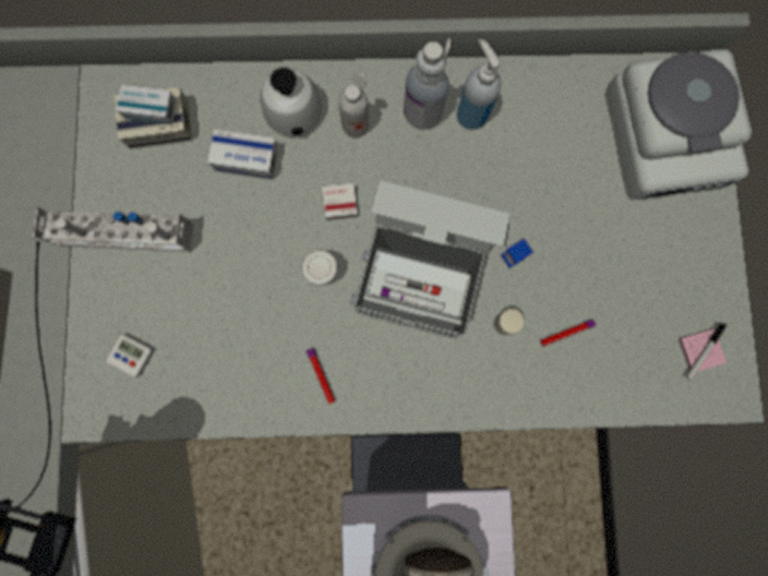

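The pictures show one grey bin with two tubes on its white tray. In the top view (full-size pixels) the white-and-red tube is at about (275,189) and the purple-capped one at (273,200). Possible confusions, in the same pixels:
- **Red tubes on the worktop:** (213,251) and (379,221) in the top view. These are not part of the job.
- **Bottles and boxes at the back:** unrelated.

I'll refine the bin pose next and check one close crop.

```bash
cat > fit.py <<'E'
from h import *
from scipy.optimize import least_squares
from scipy.spatial.transform import Rotation as R
obs=[("sharps_bin",[.533,.011,.003]),("sharps_bin",[.53,.011,-.002]),("tray_axle",[.495,.022,.128]),("tray_axle",[.493,.021,.129]),("tray_guard",[.478,.023,.163]),("tray_guard",[.476,.024,.159]),("hood_edge",[.627,-.017,.328]),("hood_edge",[.628,-.021,.325])]
for k in range(2):
  for n in("scene","top"):
    c=capture(n)
    if n=="top" and k==0: top=c
    if n=="scene" and k==0: sc=c
    for t in("sharps_bin","tray_axle","tray_guard","hood_edge"):
        d=spot_point(c,t)
        if d and d[0]["p"]>.5: obs.append((t,d[0]["position"]))
def loc(t,th):
    return {"sharps_bin":[0,0,0],"tray_axle":[-.04,0,.128],"tray_guard":[-.057,0,.161],"hood_edge":[.07-.146*np.cos(th)+.003*np.sin(th),0,.183+.146*np.sin(th)+.003*np.cos(th)]}[t]
def w(p,l): 
    c,s=np.cos(p[2]),np.sin(p[2]); return np.array([p[0]+c*l[0]-s*l[1],p[1]+s*l[0]+c*l[1],l[2]])
f=lambda p:np.concatenate([w(p,loc(t,p[3]))-np.array(q) for t,q in obs])
r=least_squares(f,[.53,.01,-.27,1.75],loss="soft_l1",f_scale=.004)
p=r.x;print("bin x y yaw hood",p.round(4),"rms",np.sqrt((f(p)**2).mean()))
np.save("p.npy",p)
for l in("sharps_bin","tray_axle","tray_guard","hood_edge"): print(l,w(p,loc(l,p[3])).round(4))
for c,n in((top,"topfit"),(sc,"scfit")):
    im=c["image"].copy()
    L=[[x,y,z] for x in(-.07,.07) for y in(-.095,.095) for z in(.179,) if x>0]+[[-.07,y,.119] for y in(-.095,.095)]+[[-.057,y,.178] for y in(-.084,.084)]
    h=loc("hood_edge",p[3]);L+=[[h[0],y,h[2]] for y in(-.097,.097)]
    s=3;x0,y0,x1,y1=(220,100,360,240) if n=="topfit" else (190,90,330,250)
    b=cv2.resize(im[y0:y1,x0:x1,::-1],None,fx=s,fy=s,interpolation=cv2.INTER_CUBIC)
    E=np.linalg.inv(c["extrinsics"])
    for l in L:
        P=E[:3,:3]@w(p,l)+E[:3,3];q=c["mtx"]@P;u=q[:2]/q[2]
        cv2.circle(b,tuple(int(v) for v in ((u-[x0,y0]+.5)*s)),3,(0,255,0),1)
    cv2.imwrite("pics/"+n+".png",b)
s=state();M=R.from_quat(np.roll(s["tool_rot"],-1)).as_matrix();print("tool axes cols\n",M.round(3))
E
python3 fit.py
```

```text
bin x y yaw hood [ 0.5316  0.0094 -0.2803  1.7636] rms 0.00205545690616705
sharps_bin [0.5316 0.0094 0.    ]
tray_axle [0.4931 0.0205 0.128 ]
tray_guard [0.4768 0.0252 0.161 ]
hood_edge [ 0.6286 -0.0185  0.3257]
tool axes cols
 [[-0.    -0.289 -0.957]
 [-0.    -0.957  0.289]
 [-1.     0.     0.   ]]
```

View pics/topfit.png

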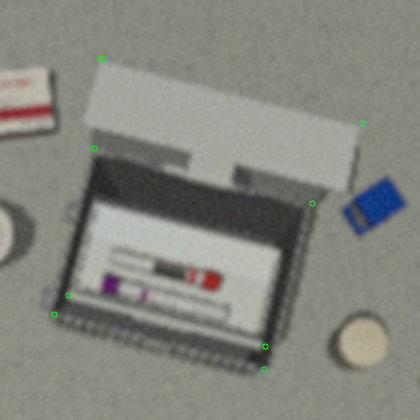

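View pics/scfit.png

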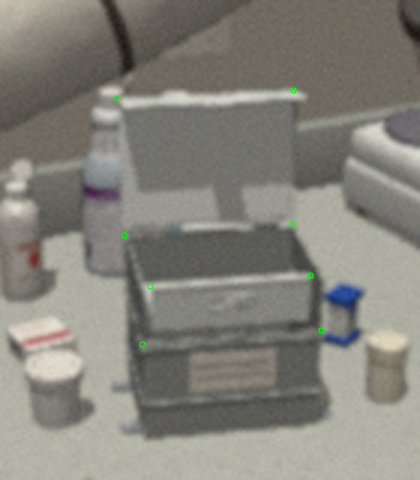

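```bash
cat > rel.py <<'E'
from h import *
from scipy.spatial.transform import Rotation as R
p=np.load("p.npy")
def rep():
    s=state();M=R.from_quat(np.roll(s["tool_rot"],-1)).as_matrix()
    c,sn=np.cos(p[2]),np.sin(p[2]);B=np.array([[c,-sn,0],[sn,c,0],[0,0,1]])
    tip=s["eef_pos"]+.182*M[:,0]
    l=B.T@(tip-[p[0],p[1],0])
    print("t",round(s["clock"],2),"tip in bin mm",(l*1000).round(1),"F bin",(B.T@s["ft_force"]).round(1),"tool x,z in bin",(B.T@M[:,0]).round(3),(B.T@M[:,2]).round(3),"grip",round(s["gripper_width"],3))
    return l,B.T@M
if __name__=="__main__":
    import sys
    l,M=rep()
    if len(sys.argv)>1:
        t=np.array(eval(sys.argv[1]))/1000
        print("tool shift cm",(M.T@(t-l)*100).round(2))
E
python3 rel.py "[-110,0,225]"
```

```text
t 2.1 tip in bin mm [-500.4  468.8  222.7] F bin [-0.2 -0.2 -0.1] tool x,z in bin [-0. -0. -1.] [-1.     0.013  0.   ] grip 0.087
tool shift cm [ -0.23  46.39 -39.63]
```

The overlay fits the bin: the bin, cheek and guard corners lie within about 1–3 mm of the fit. The hood edge is off by a few px, mainly sideways, which doesn't matter here. The tool is already aligned with the bin to 0.013 rad. I'm closing the gripper and moving in front of the guard.

```bash
python3 -m crank '[[0,0,4,-3.2,0],[0,0,4,-3.2,0],[0,0,4,-3.2,0],[0,0,4,-3.2,0],[0,0,4,-3.2,0],[0,0,4,-3.2,0],[0,0,4,-3.2,0],[0,0,4,-3.2,0],[0,0,4,-3.2,0],[0,0,4,-3.2,0]]'; python3 rel.py "[-105,0,160]"
```

```text
clock: 3.35
eef_pos: [0.3715, 0.1214, 0.4052]
tool_rot: [-0.103, 0.7, -0.103, -0.699]
ft_force: [0.7, -0.5, 0.5]
gripper_width: 0.0021
t 3.35 tip in bin mm [-184.7   63.5  223.2] F bin [ 0.8 -0.3  0.5] tool x,z in bin [ 0.001  0.001 -1.   ] [-1.     0.012 -0.001] grip 0.002
tool shift cm [ 6.32  6.27 -8.03]
```

```bash
python3 -m crank '[[0,0.5,2,-1.5,0],[0,0.5,2,-1.5,0],[0,1,1.3,-1.5,0],[0,1,1,-1.5,0],[0,1,0,-1,0],[0,1,0,-1,0],[0,0.8,0,0,0],[0,0.5,0,0,0],[0,0,0,0,0],[0,0,0,0,0]]'; python3 - <<'E'
from rel import *
rep()
c=capture("scene");save(c,"s1.png",(170,60,340,260),3)
c=capture("top");save(c,"t1.png",(200,100,380,260),3)
E
```

```text
clock: 4.6
eef_pos: [0.4296, 0.0398, 0.3421]
tool_rot: [-0.103, 0.7, -0.103, -0.699]
ft_force: [-1.0, -0.5, -0.3]
gripper_width: 0.0001
t 4.6 tip in bin mm [-106.3    1.1  160.1] F bin [-0.8 -0.8 -0.3] tool x,z in bin [ 0.001  0.    -1.   ] [-1.     0.012 -0.001] grip 0.0
```

View pics/s1.png

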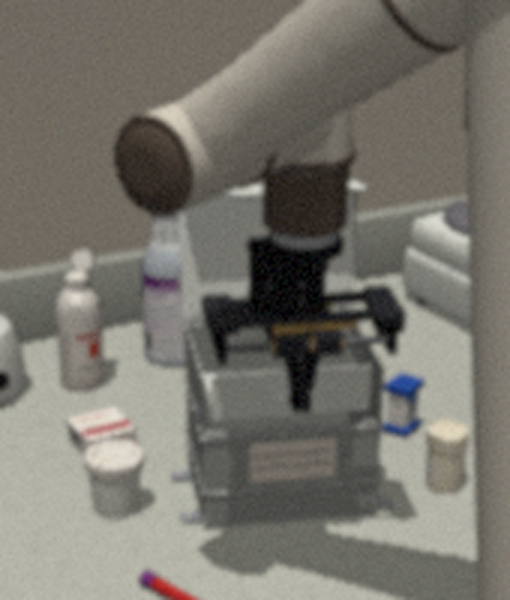

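View pics/t1.png

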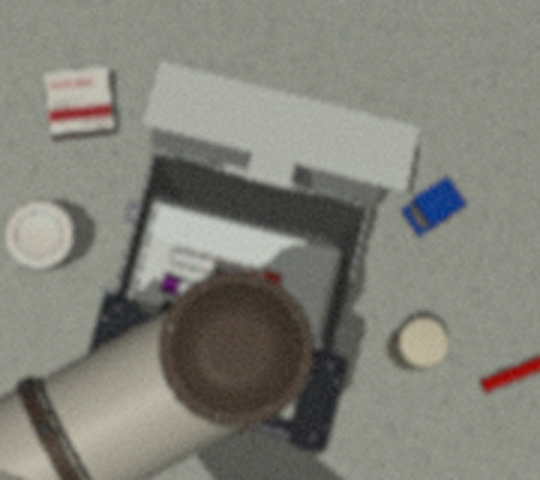

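Gripper is closed in front of the guard, tip at scene-crop pixel (300,400), mid-width and at guard height. Now pushing to the rear.

```bash
python3 -m crank '[[0,0,0,-1.5,0],[0,0,0,-1.5,0],[0,0,0,-0.8,0],[0,0,0,-0.6,0],[0,0,0,-0.6,0],[0,0,0,-0.6,0],[0,0,0,-0.6,0],[0,0,0,-0.6,0],[0,0,0,-0.4,0],[0,0,0,0,0]]'; python3 - <<'E'
from rel import *
rep()
c=capture("scene");save(c,"s2.png",(190,100,330,260),4)
c=capture("top");save(c,"t2.png",(200,100,380,260),3)
E
```

```text
clock: 5.95
eef_pos: [0.4987, 0.0187, 0.3413]
tool_rot: [0.103, -0.699, 0.104, 0.7]
ft_force: [-3.4, 0.2, 0.8]
gripper_width: 0.0005
t 5.95 tip in bin mm [-34.3  -0.4 159.3] F bin [-3.3 -0.7  0.8] tool x,z in bin [-0.001 -0.001 -1.   ] [-1.     0.013  0.001] grip 0.0
```

View pics/s2.png

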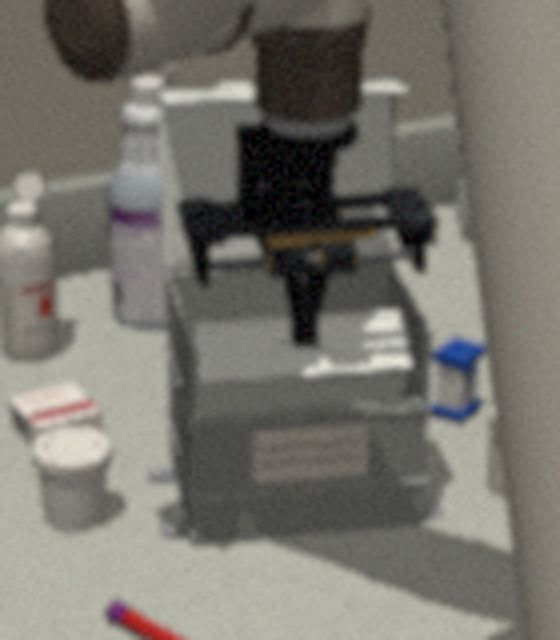

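View pics/t2.png

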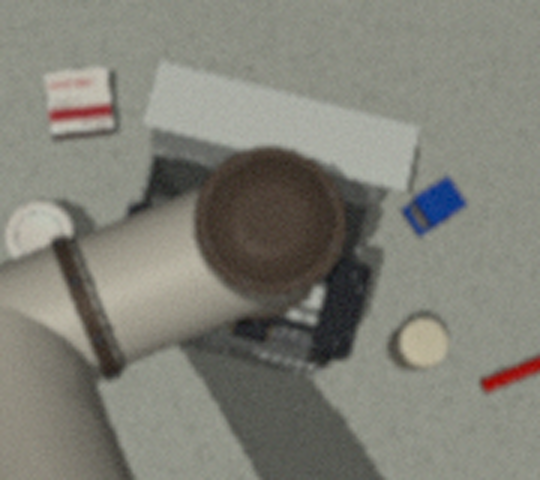

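The guard has tipped well back (scene crop (300,340)), with a clean 3 N force. Pushing 9 mm further and holding.

```bash
python3 -m crank '[[0,0,0,-0.3,0],[0,0,0,-0.3,0],[0,0,0,-0.2,0],[0,0,0,-0.1,0],[0,0,0,0,0],[0,0,0,0,0],[0,0,0,0,0],[0,0,0,0,0],[0,0,0,0,0],[0,0,0,0,0]]'; python3 - <<'E'
from rel import *
rep()
c=capture("scene");save(c,"s3.png",(190,100,330,260),4)
E
```

```text
clock: 7.3
eef_pos: [0.5074, 0.0163, 0.3419]
tool_rot: [-0.103, 0.7, -0.103, -0.699]
ft_force: [-2.0, 1.2, 1.4]
gripper_width: 0.0005
t 7.3 tip in bin mm [-25.1  -0.  159.9] F bin [-2.2  0.6  1.4] tool x,z in bin [ 0.  0. -1.] [-1.     0.012 -0.   ] grip 0.0
```

View pics/s3.png

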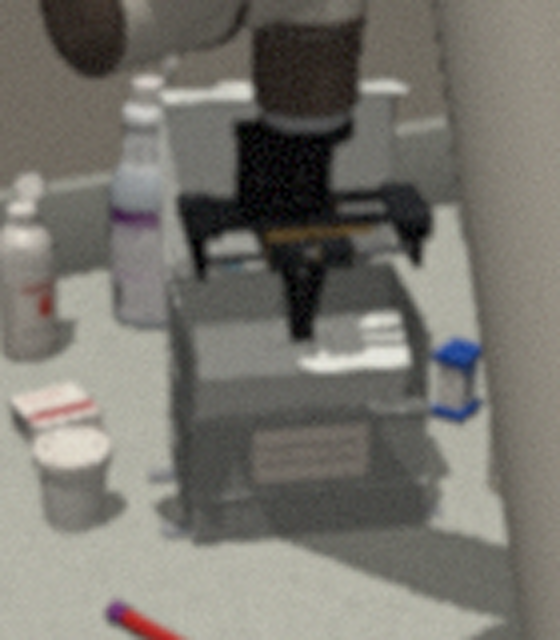

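```bash
python3 - <<'E'
from rel import *
c=capture("scene")
cc,s=np.cos(p[2]),np.sin(p[2])
for th in (0,.7,.8,.9,.95,1.0,1.05,1.1):
    o=[]
    for xp,zp in((-17,50),(-17,0)):
      x=xp*np.cos(th)+zp*np.sin(th)-40; z=-xp*np.sin(th)+zp*np.cos(th)+128
      for y in(60,0,-60):
        X,Y=x/1e3,y/1e3
        P=[p[0]+cc*X-s*Y,p[1]+s*X+cc*Y,z/1e3]
        E=np.linalg.inv(c["extrinsics"]);q=c["mtx"]@(E[:3,:3]@P+E[:3,3]);u=q[:2]/q[2]
        o.append(((u-[190,100]+.5)*4).round(0).tolist())
    print(th,o)
E
```

```text
0 [[232.0, 340.0], [309.0, 335.0], [384.0, 329.0], [232.0, 397.0], [307.0, 392.0], [382.0, 386.0]]
0.7 [[225.0, 321.0], [300.0, 316.0], [374.0, 311.0], [231.0, 383.0], [307.0, 377.0], [381.0, 372.0]]
0.8 [[224.0, 321.0], [298.0, 316.0], [372.0, 310.0], [231.0, 381.0], [306.0, 375.0], [381.0, 370.0]]
0.9 [[223.0, 321.0], [297.0, 316.0], [371.0, 311.0], [231.0, 379.0], [306.0, 373.0], [381.0, 368.0]]
0.95 [[222.0, 322.0], [297.0, 317.0], [370.0, 312.0], [230.0, 378.0], [306.0, 372.0], [380.0, 367.0]]
1.0 [[222.0, 322.0], [296.0, 317.0], [370.0, 312.0], [230.0, 377.0], [306.0, 371.0], [380.0, 366.0]]
1.05 [[222.0, 323.0], [296.0, 318.0], [369.0, 313.0], [230.0, 376.0], [306.0, 370.0], [380.0, 365.0]]
1.1 [[221.0, 324.0], [295.0, 319.0], [368.0, 314.0], [230.0, 375.0], [305.0, 369.0], [380.0, 364.0]]
```

The camera can't tell the tray angle well from this view. The force hasn't risen, so the tray isn't at its stop. Nudging further until it is.

```bash
python3 -m crank '[[0,0,0,-0.1,0],[0,0,0,-0.1,0],[0,0,0,-0.1,0],[0,0,0,0,0],[0,0,0,0,0],[0,0,0,0,0],[0,0,0,0,0],[0,0,0,0,0],[0,0,0,0,0],[0,0,0,0,0]]'; python3 rel.py; python3 rel.py
```

```text
clock: 8.65
eef_pos: [0.5087, 0.0159, 0.3415]
tool_rot: [0.103, -0.698, 0.103, 0.701]
ft_force: [-9.5, 6.2, 5.9]
gripper_width: 0.0003
t 8.65 tip in bin mm [-24.6  -0.2 159.5] F bin [-10.9   3.3   5.9] tool x,z in bin [-0.005 -0.    -1.   ] [-1.     0.013  0.005] grip 0.0
t 8.65 tip in bin mm [-24.6  -0.2 159.5] F bin [-10.9   3.3   5.9] tool x,z in bin [-0.005 -0.    -1.   ] [-1.     0.013  0.005] grip 0.0
```

The force rose to 11 N with the tip stalled, which means the tray is at its 1.1 rad stop, and it was held there for about 1 s. Backing off and up.

```bash
python3 -m crank '[[0,0,0,0.8,0],[0,0,0,1.2,0],[0,0,0,1.5,0],[0,0,0,2,0],[0,0,0,2.5,0],[0,0,0,3,0],[0,0,0,3,0],[0,-2,4,0,0],[0,-4,4,0,0],[0,-4,4,0,0]]'; python3 - <<'E'
from rel import *
rep()
c=capture("scene");save(c,"s4.png",(190,60,330,260),3)
c=capture("top");save(c,"t4.png",(200,100,380,260),3)
for t in("hood_edge","long_tube","short_tube","tray_guard"): print(t,[(np.round(d["position"],3),round(d["p"],2)) for d in spot_point(c,t)[:3]])
E
```

```text
clock: 9.9
eef_pos: [0.3404, -0.06, 0.4424]
tool_rot: [0.103, -0.7, 0.103, 0.7]
ft_force: [1.7, 0.1, 0.1]
gripper_width: 0.0004
t 9.9 tip in bin mm [-164.5 -119.6  260.4] F bin [1.6 0.5 0.1] tool x,z in bin [-0. -0. -1.] [-1.     0.011  0.   ] grip 0.0
hood_edge [(array([ 0.628, -0.019,  0.325]), 0.96)]
long_tube [(array([ 0.439, -0.284,  0.007]), 0.54), (array([0.372, 0.193, 0.01 ]), 0.51), (array([ 0.583, -0.005,  0.032]), 0.5)]
short_tube [(array([ 0.586, -0.007,  0.032]), 0.67)]
tray_guard [(array([0.477, 0.027, 0.161]), 0.83)]
```

View pics/t4.png

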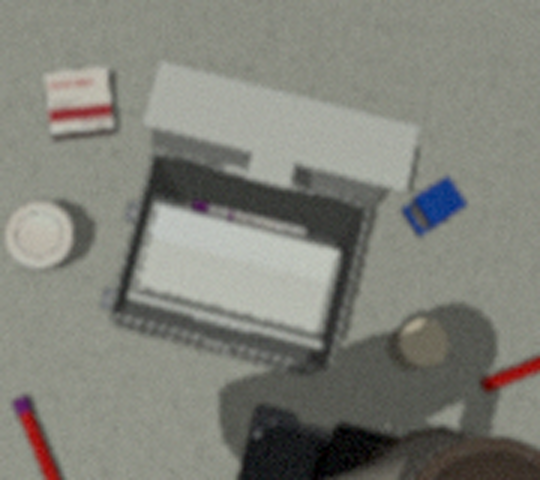

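View pics/s4.png

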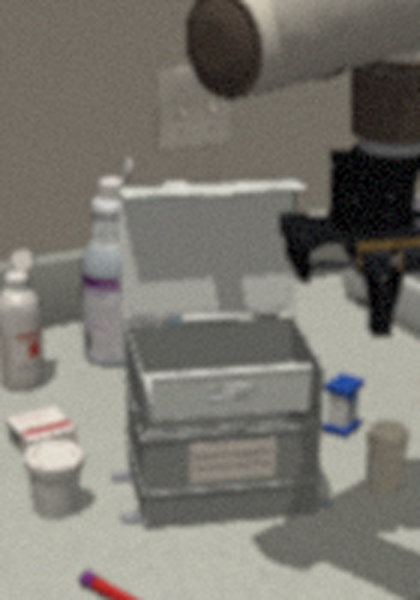

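Top view: tray level and empty, with a tube visible down in the bin behind the tray at (250,217). The hood and surrounding items are unmoved. Now going up and over to behind the hood.

```bash
python3 -m crank '[[0,-4,0,0,0],[0,-4,0,-1,0],[0,-3,-1,-3,0],[0,-0.5,-1.5,-4,0],[0,0,-1.5,-4,0],[0,0,-1.5,-4,0],[0,0,-1.5,-4,0],[0,0,-1.5,-4,0],[0,0,-1.5,-4,0],[0,0,0,-2,0]]'; python3 - <<'E'
from rel import *
rep();print(state()["qpos"])
c=capture("scene");save(c,"s5.png",None,1.5)
E
```

```text
clock: 11.45
eef_pos: [0.6607, -0.0479, 0.5522]
tool_rot: [0.102, -0.698, 0.103, 0.702]
ft_force: [0.5, 0.8, 1.0]
gripper_width: 0.0007
t 11.45 tip in bin mm [138.9 -19.7 370.3] F bin [0.3 0.9 1. ] tool x,z in bin [-0.006 -0.002 -1.   ] [-1.     0.01   0.006] grip 0.001
[ 1.71203045e-01  4.03720363e-01  3.95475934e-01 -6.24232264e-04
 -1.56875543e+00  1.10911959e+00]
```

View pics/s5.png

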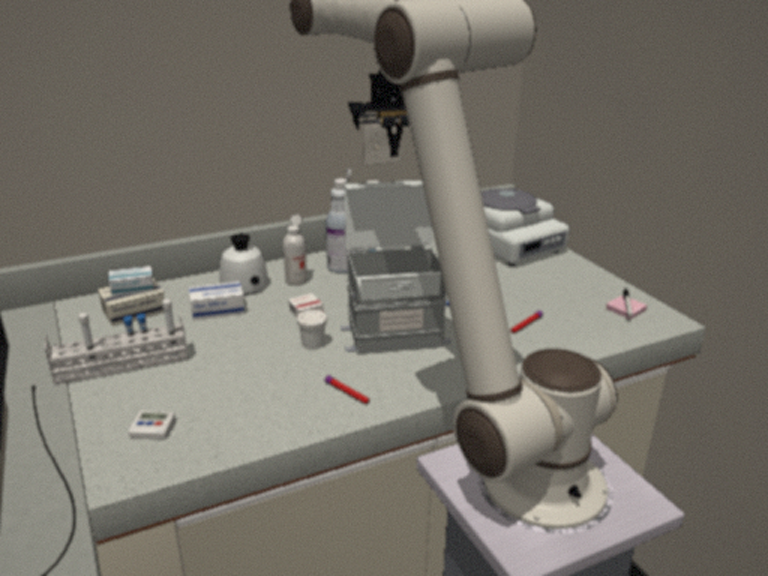

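```bash
python3 -m crank '[[0,2,-0.7,0,0],[0,3,-0.7,0,0],[0,2.5,-0.6,0,0],[0,0.4,0,0,0],[0,0,0,-0.5,0],[0,0,0,0.9,0],[0,0,0,0.9,0],[0,0,0,0.9,0],[0,0,0,0.6,0],[0,0,0,0.6,0]]'; python3 - <<'E'
from rel import *
rep()
c=capture("scene");save(c,"s6.png",(190,30,330,230),3)
c=capture("top");save(c,"t6.png",(200,60,380,260),3)
E
```

```text
clock: 12.75
eef_pos: [0.6304, -0.021, 0.4786]
tool_rot: [-0.103, 0.7, -0.103, -0.699]
ft_force: [1.4, -0.1, 1.0]
gripper_width: 0.0004
t 12.75 tip in bin mm [103.8  -1.8 296.6] F bin [1.4 0.3 1. ] tool x,z in bin [ 0.002  0.    -1.   ] [-1.     0.012 -0.002] grip 0.0
```

View pics/s6.png

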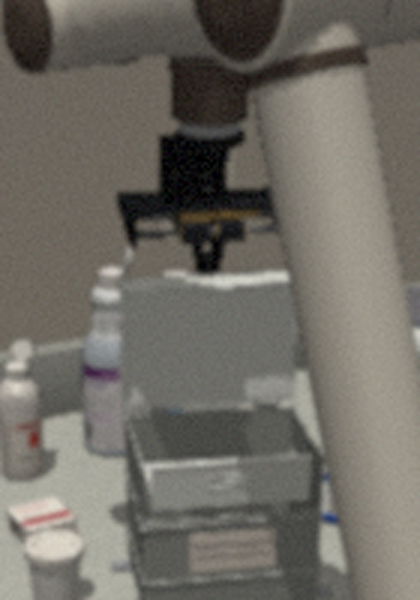

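View pics/t6.png

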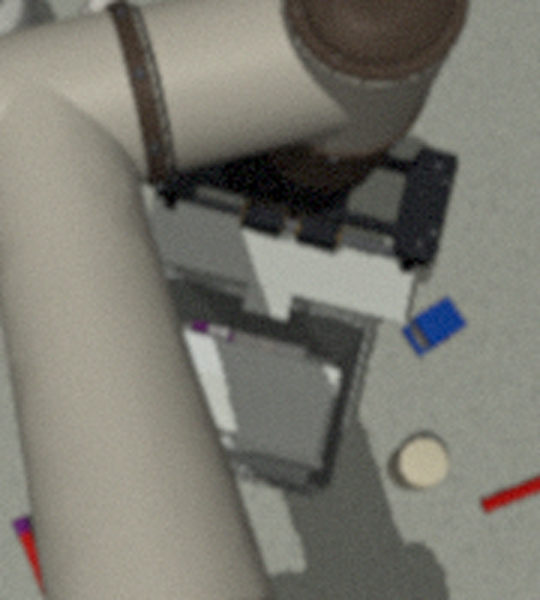

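Top view: the finger is directly behind the hood's outer face (about (300,215)), near contact. Now pushing along the hood's arc.

```bash
python3 -m crank '[[0,0.2,0,1.1,0],[0,0.2,0,1.1,0],[0,0.2,0,1.3,0],[0,0.25,0,1.3,0],[0,0.25,0,1.4,0],[0,0.7,0,1.4,0],[0,0.8,0,1.5,0],[0,1.2,0,1.2,0],[0,1.2,0,1.1,0],[0,0,0,0,0]]'; python3 - <<'E'
from rel import *
rep()
c=capture("scene");save(c,"s7.png",(190,30,330,230),3)
c=capture("top");save(c,"t7.png",(200,60,380,260),3)
E
```

```text
clock: 14.1
eef_pos: [0.5202, 0.0121, 0.4268]
tool_rot: [0.103, -0.698, 0.103, 0.701]
ft_force: [0.6, 0.7, 0.1]
gripper_width: 0.0004
t 14.1 tip in bin mm [-12.2  -0.8 244.8] F bin [0.4 0.9 0.1] tool x,z in bin [-0.003 -0.001 -1.   ] [-1.     0.012  0.003] grip 0.0
```

View pics/s7.png

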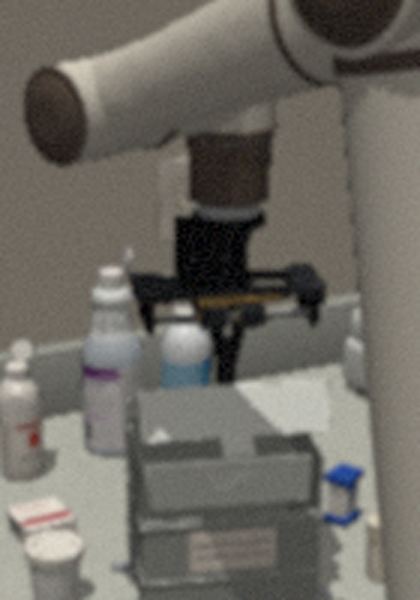

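View pics/t7.png

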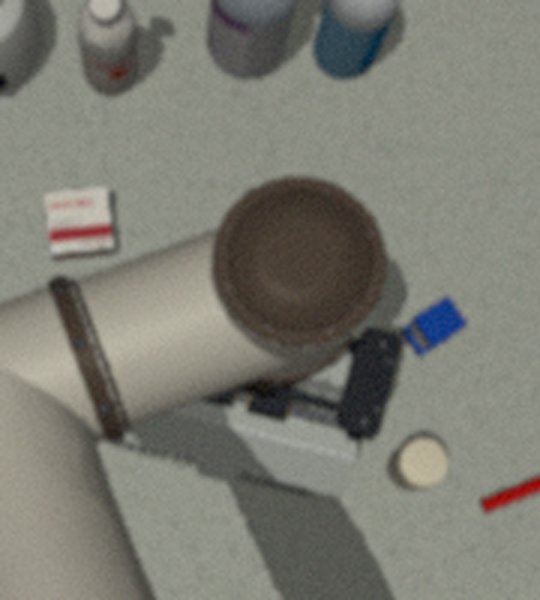

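The hood has flipped forward to about 0.5 rad, with the finger on its top. Continuing down to shut it.

```bash
python3 -m crank '[[0,1,0,0.7,0],[0,1,0,0.6,0],[0,1,0,0.4,0],[0,1,0,0.2,0],[0,0.8,0,0.1,0],[0,0.5,0,0,0],[0,0.4,0,0,0],[0,0.2,0,0,0],[0,0.1,0,0,0],[0,0,0,0,0]]'; python3 rel.py
```

```text
clock: 15.45
eef_pos: [0.5024, 0.0177, 0.3686]
tool_rot: [-0.103, 0.7, -0.103, -0.699]
ft_force: [-2.0, 0.3, 4.8]
gripper_width: 0.0003
t 15.45 tip in bin mm [-3.020e+01 -1.000e-01  1.866e+02] F bin [-2.  -0.3  4.8] tool x,z in bin [ 0.001  0.    -1.   ] [-1.     0.012 -0.001] grip 0.0
```

```bash
python3 -m crank '[[0,0.1,0,0,0],[0,0.1,0,0,0],[0,0.1,0,0,0],[0,0.1,0,0,0],[0,0,0,0,0],[0,0,0,0,0],[0,0,0,0,0],[0,0,0,0,0],[0,0,0,0,0],[0,0,0,0,0]]'; python3 rel.py
```

```text
clock: 16.7
eef_pos: [0.5022, 0.0177, 0.3683]
tool_rot: [-0.103, 0.701, -0.103, -0.699]
ft_force: [-11.3, 1.7, 23.7]
gripper_width: 0.0009
t 16.7 tip in bin mm [-3.010e+01 -1.000e-01  1.863e+02] F bin [-11.4  -1.5  23.7] tool x,z in bin [ 0.003  0.    -1.   ] [-1.     0.011 -0.003] grip 0.001
```

The tip stops hard at 186.3 mm under 24 N, and 186 mm is the expected height of the shut top. Lifting away and checking.

```bash
python3 -m crank '[[0,-0.5,0,0,0],[0,-2,0,0,0],[0,-4,0,0,0],[0,-4,0,0,0],[0,-4,2,2,0],[0,0,4,4,0],[0,0,4,4,0],[0,0,4,4,0],[0,0,4,2,0],[0,0,4,0,0]]'; python3 - <<'E'
from rel import *
rep()
c=capture("scene");save(c,"s8.png",None,1.5)
print([(np.round(d["position"],3),round(d["p"],2)) for d in spot_point(c,"hood_edge")[:2]])
c=capture("top");save(c,"t8.png",None,1.5)
for t in("hood_edge","specimen_cup","specimen_jar","label_block","cover_slips"): print(t,[(np.round(d["position"],3),round(d["p"],2)) for d in spot_point(c,t)[:2]])
cc,s=np.cos(p[2]),np.sin(p[2]);print("exp",p[0]-.076*cc,p[1]-.076*s,.186)
E
```

```text
clock: 17.95
eef_pos: [0.2837, -0.1474, 0.5091]
tool_rot: [-0.103, 0.701, -0.102, -0.698]
ft_force: [1.4, 0.3, -0.5]
gripper_width: 0.0004
t 17.95 tip in bin mm [-194.2 -219.   327.1] F bin [ 1.2  0.7 -0.5] tool x,z in bin [ 0.003  0.001 -1.   ] [-1.     0.01  -0.003] grip 0.0
[(array([0.458, 0.031, 0.188]), 0.87)]
hood_edge [(array([0.458, 0.033, 0.185]), 0.78)]
specimen_cup [(array([0.567, 0.188, 0.004]), 0.92)]
specimen_jar [(array([ 0.462, -0.162, -0.001]), 0.86)]
label_block [(array([ 0.597, -0.196,  0.001]), 0.48)]
cover_slips [(array([ 0.712,  0.152, -0.   ]), 0.76)]
exp 0.45854972019636214 0.030465253329941912 0.186
```

View pics/s8.png

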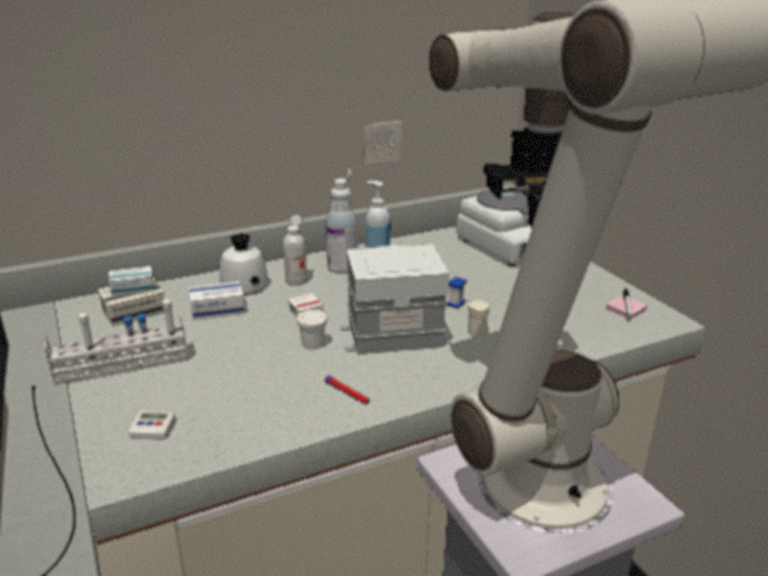

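View pics/t8.png

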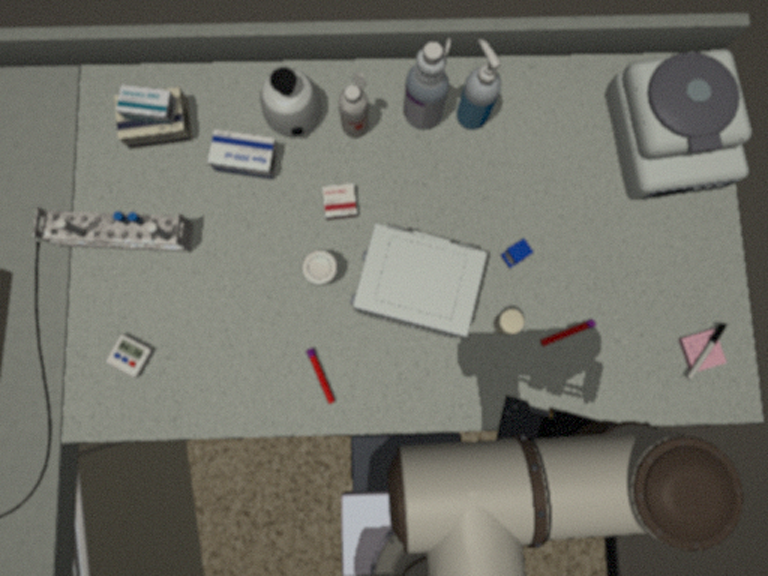

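The hood lies flat and shut over the bin (top view (420,280)), with its edge within 3 mm of the shut position. The neighbours are unmoved and the arm is clear, so I'm handing in.

```bash
python3 -c "
from plant import *
print(close_job())"
```

```text
the job is handed in; nothing more can be done
None
```

The job is done and handed in at about 18 s of the 51 s allowed; no verdict was reported.

**What I did:** With the gripper closed, I pushed the tray's guard back until the tray reached its stop (force up to 11 N) and held it about 1 s. I let the tray swing back level, then went over the hood, pushed it forward from behind on its outer face and pressed it shut with about 24 N.

**Last checks:**
- **Tubes:** before I closed the hood, the top picture showed the tray level and empty, with one tube visible inside the bin. The other was out of sight, so I take it to be in the bin because the tray was empty.
- **Hood:** its edge was found within 3 mm of the expected shut position, and the fingertip stopped at 186.3 mm against an expected 186 mm.
- **Surroundings:** the cup, jar, label block and cover slips read the same as at the start, within the networks' few-millimetre accuracy. The arm was clear of everything with no contact force.

**Unsure or disagreeing:**
- **Tray angle:** the camera could not resolve it, so reaching the stop rests on the force rise and the tray being empty afterwards.
- **First hood overlay:** the edge was a few pixels off sideways in the scene view, which didn't affect the pushes.

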